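Complete the row of sample flasks

ROBOT

A 6-joint arm with a two-finger parallel gripper is mounted at the origin on a cart in front of the work surface, level with it; the furniture and walls round the work are solid. World frame = base frame: x ahead of the robot, y to its left, z up, the work surface at z = 0. Lengths are in m, angles in rad, forces in N, time in s.
With the tool pointing down it reaches from about 0.25 to 0.85 m from the base axis. Payload 12.5 kg.
Tool frame: the origin (TCP) lies midway between the tips of the shut fingers; the grasp point (between the pads) lies 19 mm behind it; z points along the fingers, y is the line along which they close (so a half turn about z gives the same grasp; the last joint's range is limited). The gripper opens to 93 mm and grips with 3 to 60 N. Pads are 15 mm wide; open, the fingers measure 128 mm over their backs; the gripper's body (75 mm by 188 mm) begins 65 mm behind the grasp point.
Start: joints at [1.107, 0.351, 1.652, -0, 1.139, -0.085], TCP at [0.203, 0.511, 0.219] pointing down, gripper open.
Joint ranges: [-2.75, 2.75], [-0.79, 2.1], [0.01, 2.65], [-1.57, 4.71], [0.07, 3.14], [-2.87, 2.87]. Speed limits (rad/s): [2.22, 2.22, 2.79, 3.14, 3.14, 3.14].

INTERFACE

Orientations are given as a unit quaternion [x, y, z, w].
In Python, from workcell import * gives the robot as it stands.
- The arm moves only by the tool servo_tool, never from a script. Its arguments are lists of equal length, an entry for each row: "gripper": the finger opening in m, from 0 to 0.093; "slide": the shift along the tool's x, y, z in m, a list of three; "delta_rot": the turn, a rotation vector about the tool's x, y, z in rad, a list of three. In form: {"gripper": [gripper, ...], "slide": [[tx, ty, tz], ...], "delta_rot": [[wx, wy, wz], ...]}. A call has 1 to 8 rows; each row shifts and turns the commanded pose from where the row before left it, along the tool's axes as they then stand; what a row does not reach is not made up. A row lasts 1/10 s, in which the tool goes at most 50 mm and 8.59 degrees, less where a joint would pass 70% of its speed; a pose out of reach is approached as far as the arm can. A call is refused whole if a number of a shift passes 0.05 or a number of a turn 0.15, either way. A call with a gripper value outside its range is refused whole. The fingers move at their own pace and stop on an object; the grip force is fixed at half the most. Time passes only in rows, so rows that do not move let the fingers close. It gives the time, the measured TCP pose, the force, the opening and the grip force at its end, in the units of the state.
- state(): the state, without advancing time (a new reading comes with each control period).
- camera(name): name is "scene" or "side" or "wrist"; returns a dict with "pixels" (480x640x3 uint8, red, green, blue), "K" (3x3 intrinsics, pixels), "world_from_camera" (4x4, takes a point from camera to world coordinates). Camera axes: x right, y up, looking along -z (the intrinsics and any distortion apply to the point x, -y, -z); pixel columns grow to the right and rows downward; lengths in m; the calibration is good to about 2 mm. A picture is of the moment at which its call begins. There is no depth.
- finish_job(): hands the job in; it is judged then, once.
The state is a dict: "t": time; "joints": joint angles; "qd": joint speeds; "effort": joint torques, N m; "ee_pos": TCP position; "orientation": TCP orientation; "wrist_force": force on the tool from outside, world axes, zero at the start; "moment": the same for the moment, N m; "grip_width": opening from 0.0 (shut) to 1.0 (fully open); "finger_force": force on a finger pad.
Only numpy, scipy, OpenCV 4.12 (cv2) and the standard library are available. Lean on these libraries where they do the work, as an engineer would, in place of code of your own. Each camera call takes 0.05 s, during which the arm holds its last target. There are 200 camera calls.

TASK

Two sample flasks are standing about on the bench. Stand both on the low shelf next to the flask already there, so that the three make one neat row along the shelf: labels to the front, square to the back rail, side by side with gaps of no more than about 15 mm. Keep the flasks upright, and leave the first flask and the amber jar at the other end where they are.

Things in the scene. Friction and masses are not known exactly. Their poses are not given: they have to be found in the camera images.
- shelf: low grey fixed bench shelf, 306 mm long (y), 84 mm deep (x). Origin on the table under its middle; x points from the open front (robot side) to the back rail, z up. Board top at z = 50 mm. Inner faces: back rail x = +36 mm, front lip x = -37 mm, end stops y = +-147 mm; rail and stops rise 25 mm above the board, lip 4 mm. The row stands on the middle line x = 0
- flask_stood_center (a point): the flask already on the shelf, at shelf y about +118 or -118 mm, label to the front; the row grows from it towards the middle. White square flask 50 mm deep (x), 43 wide (y), 87 high, about 75 g: body 41 mm high, neck 35 mm wide, ribbed cap 33 mm across at 67 to 86 mm above its base. Point: its centre, 43.5 mm above the base; x from the label face to the rear, z up
- flask_a_center (a point): loose flask to be shelved, upright on the bench, label roughly towards the robot. White square flask 50 mm deep (x), 43 wide (y), 87 high, about 75 g: body 41 mm high, neck 35 mm wide, ribbed cap 33 mm across at 67 to 86 mm above its base. Point: its centre, 43.5 mm above the base; x from the label face to the rear, z up. Either place will do
- flask_b_center (a point): the other loose flask to be shelved, upright on the bench, label roughly towards the robot. White square flask 50 mm deep (x), 43 wide (y), 87 high, about 75 g: body 41 mm high, neck 35 mm wide, ribbed cap 33 mm across at 67 to 86 mm above its base. Point: its centre, 43.5 mm above the base; x from the label face to the rear, z up. Either place will do
- flask_a_label (a point): on flask_a: the middle of that flask's label face, 25 mm from its axis on its -x side, 20 mm above its base
- flask_b_label (a point): on flask_b: the middle of that flask's label face, 25 mm from its axis on its -x side, 20 mm above its base
- jar_center (a point): round amber jar with a white cap, 45 mm in diameter, 55 mm high, standing at the shelf's other end; stays there. This point is its centre, 27.5 mm above its base
There are look-alikes about, which are no part of the job. Leave any pink or red look-alike of the part that bears flask_a_center alone.

How it is judged:
By the outcome, as a careful person would: the job done as asked, in the order asked, and still so for the second after the job is handed in, with the robot touching nothing.
It also fails if it takes over 61 s, if anything falls off the work surface, if the arm or the gripper's body presses on something with over 40 N, if the wrist force passes 120 N, or if a joint passes its speed limit or range.

## Working session

There is one attempt and no reset: what is moved stays moved. The work goes in short steps, Python scripts to look and compute and a tool call to move; the robot and the scene stay as the last step left them, time stands still between calls to the robot, and variables do not carry over. Pictures are saved under pics/ and viewed, at most 10 in all, crops included, and the job is handed in when it is done.

Besides the shell and the picture viewer there is one more tool, called by a JSON object that holds its "method" and its "body". servo_tool: Moves the arm, as the interface text tells. Its arguments: {"type":"object","properties":{"gripper":{"type":"array","items":{"type":"number"}},"slide":{"type":"array","items":{"type":"array","items":{"type":"number"}}},"delta_rot":{"type":"array","items":{"type":"array","items":{"type":"number"}}}},"required":["gripper","slide","delta_rot"]}

```bash
mkdir -p pics; cat > h.py <<'E'
from workcell import *
import numpy as np, cv2
from scipy.spatial.transform import Rotation as R
def snap(n,f):
    c=camera(n); cv2.imwrite(f'pics/{f}.png',c['pixels'][:,:,::-1]); np.savez(f'pics/{f}.npz',K=c['K'],T=c['world_from_camera'],d=np.array(c.get('distortion',[0]),dtype=object)); print(n,[k for k in c if k!='pixels'],c['K'].tolist(),c['world_from_camera'].round(3).tolist()); return c
def back(f,u,v,z):
    d=np.load(f'pics/{f}.npz',allow_pickle=True);K=d['K'];T=d['T']
    r=np.linalg.inv(K)@[u,v,1]; r=T[:3,:3]@(r*[1,-1,-1]); o=T[:3,3]; return o+r*(z-o[2])/r[2]
def proj(f,p):
    d=np.load(f'pics/{f}.npz',allow_pickle=True);K=d['K'];T=d['T']
    q=T[:3,:3].T@(np.array(p)-T[:3,3]); q=K@(q*[1,-1,-1]); return q[:2]/q[2]
E
python3 - <<'E'
from h import *
snap('scene','s0');snap('side','d0');s=state();print(s)
E
```

```text
scene ['K', 'world_from_camera'] [[580.448904107802, 0.0, 322.24437620901745], [0.0, 580.448904107802, 239.40592170443136], [0.0, 0.0, 1.0]] [[0.402, 0.687, -0.605, -0.275], [-0.915, 0.315, -0.25, -0.335], [0.019, 0.654, 0.756, 1.095], [0.0, 0.0, 0.0, 1.0]]
side ['K', 'world_from_camera'] [[603.4244901632746, 0.0, 313.58132697022205], [0.0, 603.4244901632746, 240.19931859405162], [0.0, 0.0, 1.0]] [[0.293, 0.653, -0.699, -0.295], [-0.956, 0.201, -0.213, -0.259], [0.002, 0.73, 0.683, 0.875], [0.0, 0.0, 0.0, 1.0]]
{'t': 0.1, 'joints': array([ 1.10739193e+00,  3.51192860e-01,  1.65233763e+00,  2.14912079e-05,
        1.13910985e+00, -8.45912872e-02]), 'qd': array([-0.00090488, -0.0006846 , -0.00170941,  0.00039988,  0.0001509 ,
        0.00133222]), 'effort': array([ 1.80866355e-04, -4.98039401e+01, -2.85705078e+01,  7.00570713e-02,
        2.40013911e-02, -3.99821590e-05]), 'ee_pos': array([0.20323068, 0.51074852, 0.21815805]), 'orientation': array([ 1.88280489e-01,  9.82115158e-01, -5.01663167e-04, -1.51136501e-04]), 'wrist_force': array([-0.28147308,  0.1337794 ,  0.22931694]), 'moment': array([ 0.04136816, -0.04428453,  0.03377625]), 'finger_force': 0.0, 'grip_width': 0.9983616820269313}
```

View pics/s0.png

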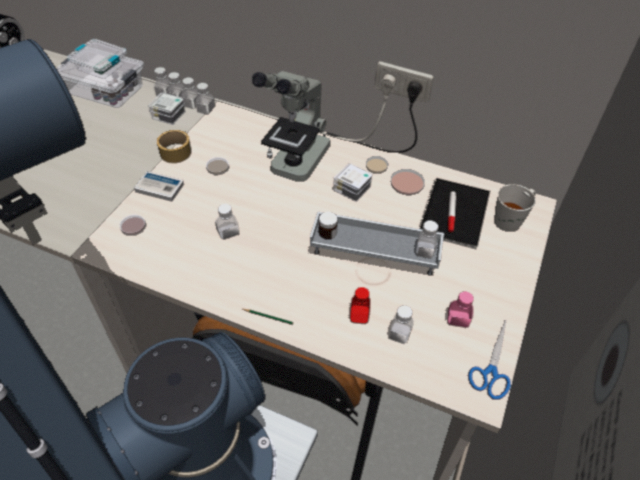

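View pics/d0.png

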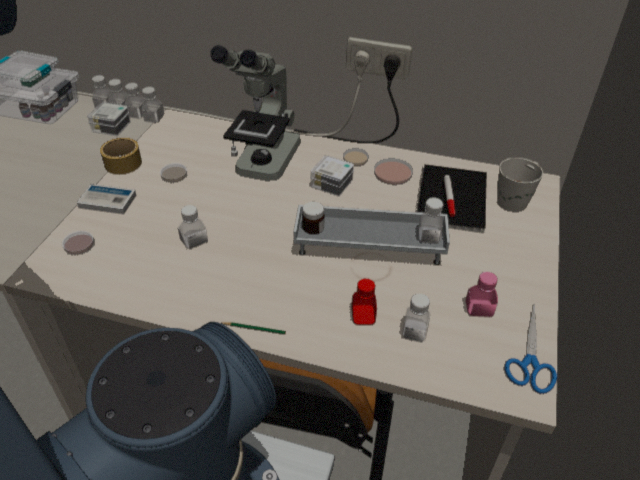

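The scene shows loose flasks at (227,221) and (402,324). The shelf flask is at (428,240), the jar at (328,226), and the red and pink decoys at (360,305) and (461,309). I'll zoom in for a closer measurement.

```bash
python3 - <<'E'
from h import *
im=cv2.imread('pics/d0.png')
def cr(u,v,w,h,s): return cv2.resize(im[v:v+h,u:u+w],None,fx=s,fy=s,interpolation=cv2.INTER_CUBIC)
a=cr(285,190,170,80,4.7)[:376,:799]
b=cr(170,195,50,60,3.73)[:223]; c=cr(345,275,100,70,3.2)[:223]
o=np.zeros((600,800,3),np.uint8);o[:a.shape[0],:a.shape[1]]=a;o[376:376+b.shape[0],:b.shape[1]]=b;o[376:376+c.shape[0],300:300+c.shape[1]]=c
cv2.imwrite('pics/d0c.png',o)
for n,f,u,v,z in [('A','d0',188,211,.087),('A','s0',225,209,.087),('B','d0',420,300,.087),('B','s0',404,312,.087),('S','d0',434,203,.137),('S','s0',430,227,.137),('jar','s0',328,217,.105),('jar','d0',313,209,.105)]: print(n,f,back(f,u,v,z).round(3))
E
```

```text
A d0 [0.519 0.253 0.087]
A s0 [0.523 0.25  0.087]
B d0 [ 0.42  -0.234  0.087]
B s0 [ 0.42  -0.236  0.087]
S d0 [ 0.628 -0.22   0.137]
S s0 [ 0.626 -0.222  0.137]
jar s0 [0.586 0.009 0.105]
jar d0 [0.578 0.008 0.105]
```

View pics/d0c.png

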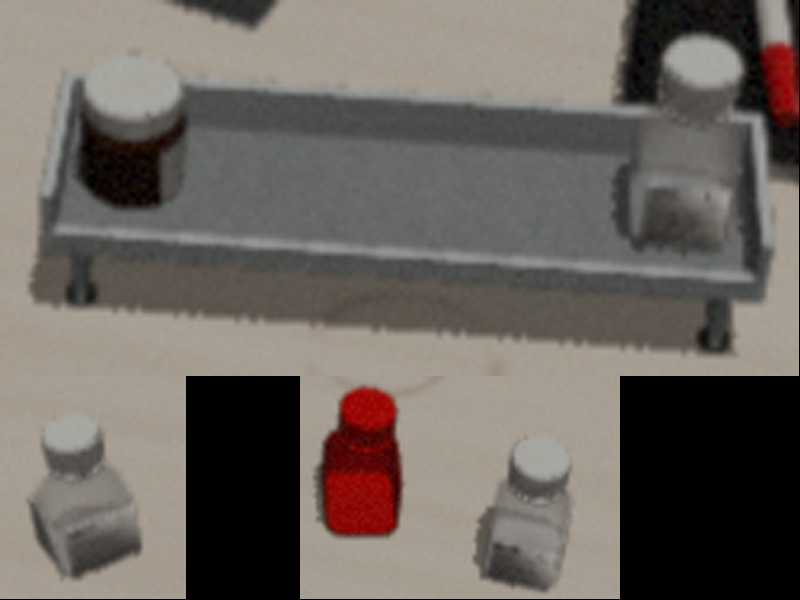

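```bash
python3 - <<'E'
from h import *
def P(n,u,v,z): print(n,back('d0',u,v,z).round(4))
P('railL',298.8,205.3,.075);P('railR',446.7,214.5,.075);P('lipL',296.7,238.5,.054);P('lipR',445.6,249.1,.054)
f=lambda x,y:(285+x/4.7,190+y/4.7)
P('S baseL',*f(648,240),.05);P('S baseR',*f(722,250),.05)
g=lambda x,y:(170+x/3.73,195+(y-376)/3.73)
P('A base mid',*g(70,577),0);P('A base R',*g(140,545),0);P('A left rear',*g(40,540),0)
k=lambda x,y:(345+(x-300)/3.2,275+(y-376)/3.2)
P('B L',*k(483,575),0);P('B R',*k(552,588),0)
E
```

```text
railL [0.615  0.0499 0.075 ]
railR [ 0.676  -0.2465  0.075 ]
lipL [0.5393 0.03   0.054 ]
lipR [ 0.5964 -0.2586  0.054 ]
S baseL [ 0.6106 -0.2119  0.05  ]
S baseR [ 0.6137 -0.2429  0.05  ]
A base mid [0.4975 0.2545 0.    ]
A base R [0.5331 0.2279 0.    ]
A left rear [0.5202 0.2841 0.    ]
B L [ 0.4011 -0.2156  0.    ]
B R [ 0.4035 -0.2544  0.    ]
```

{"method": "servo_tool", "body": {"gripper": [0.093,0.093,0.093,0.093,0.093,0.093,0.093,0.093], "slide": [[-0.04,-0.012,0],[-0.04,-0.012,0],[-0.04,-0.012,0],[-0.04,-0.012,0],[-0.04,-0.012,0],[-0.04,-0.012,0],[-0.04,-0.012,0],[-0.04,-0.012,0]], "delta_rot": [[0,0,0],[0,0,0],[0,0,0],[0,0,0],[0,0,0],[0,0,0],[0,0,0],[0,0,0]]}}

```text
t: 0.9
ee_pos: [0.4662, 0.3021, 0.2184]
orientation: [0.188, 0.982, -0.0, -0.0]
wrist_force: [0.6, 1.2, 0.1]
grip_width: 0.999
finger_force: 0.0
```

{"method": "servo_tool", "body": {"gripper": [0.093,0.093,0.093,0.093], "slide": [[-0.035,-0.013,0],[-0.035,-0.013,0],[0,0,0],[0,0,0]], "delta_rot": [[0,0,0],[0,0,0.13],[0,0,0.13],[0,0,0]]}}

```text
t: 1.3
ee_pos: [0.5209, 0.2527, 0.2181]
orientation: [0.316, 0.949, -0.0, -0.0]
wrist_force: [0.2, -0.1, 0.1]
grip_width: 1.004
finger_force: 0.0
```

```bash
python3 - <<'E'
from h import *
snap('wrist','w1');s=state();print(s['t'],s['ee_pos'],R.from_quat(s['orientation']).as_matrix().round(3).tolist(),s['joints'])
E
```

```text
wrist ['K', 'world_from_camera'] [[425.41513139454776, 0.0, 320.6585496256051], [0.0, 425.41513139454776, 243.70416280291886], [0.0, 0.0, 1.0]] [[0.6, -0.773, -0.207, 0.464], [0.8, 0.579, 0.156, 0.296], [-0.001, -0.259, 0.966, 0.385], [0.0, 0.0, 0.0, 1.0]]
1.35 [0.52042688 0.25323637 0.2182394 ] [[-0.804, 0.594, -0.001], [0.594, 0.804, -0.0], [0.001, -0.001, -1.0]] [ 3.72377318e-01  4.03662256e-01  1.57506092e+00  1.31324015e-04
  1.16374071e+00 -5.61876928e-01]
```

View pics/w1.png

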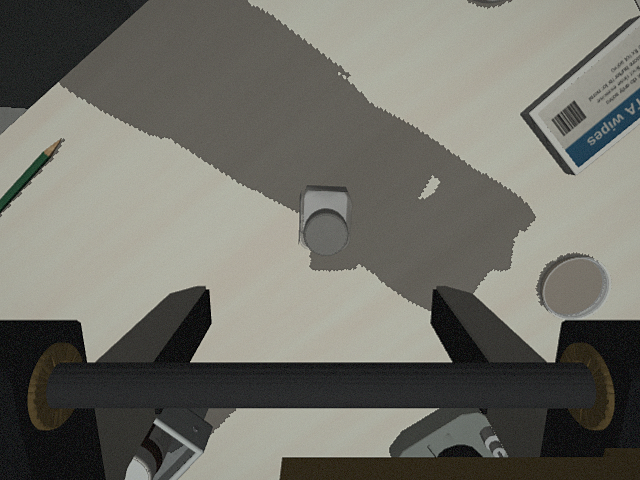

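The cap shows at (326,232) and the body spans columns 303 to 350. That width looks more like 43 mm, so I need to settle which face carries the label.

```bash
python3 - <<'E'
from h import *
o=np.zeros((600,800,3),np.uint8)
def put(f,u,v,w,h,X,Y,W,H):
    im=cv2.imread(f'pics/{f}.png'); c=cv2.resize(im[v:v+h,u:u+w],(W,H),interpolation=cv2.INTER_CUBIC)
    o[Y:Y+H,X:X+W]=np.clip(c*1.2,0,255)
put('w1',285,170,80,110,0,0,436,600)
put('d0',170,200,45,50,440,0,270,300)
put('s0',208,197,40,45,440,300,267,300)
cv2.imwrite('pics/cA.png',o)
E
```

```text
(no output)
```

View pics/cA.png

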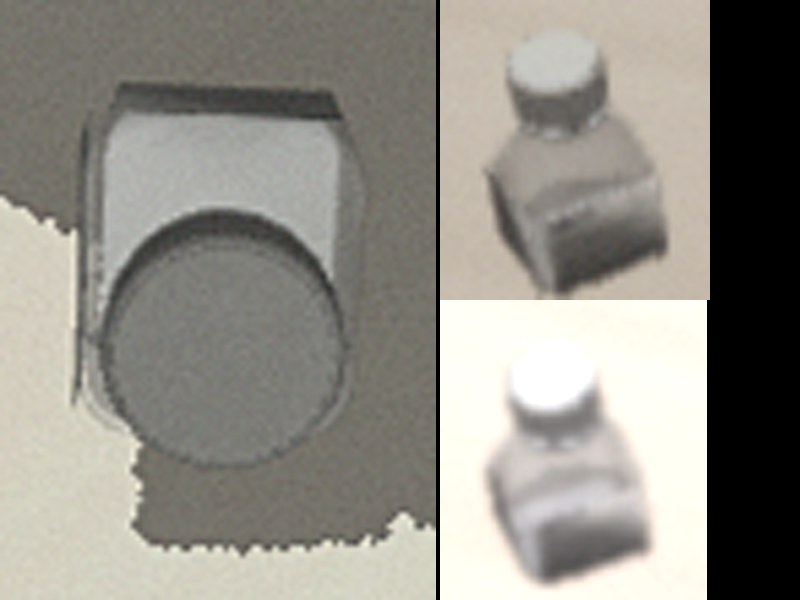

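```bash
python3 - <<'E'
from h import *
c=back('w1',285+225/5.45,170+350/5.45,.087);print('cap centre',c.round(4), 'cap diam', np.linalg.norm(back('w1',285+103/5.45,234,.087)-back('w1',285+343/5.45,234,.087)))
for yaw in (53,-37):
  for z in (0,.02,.041):
    out=[]
    for sx,sy in ((-1,-1),(-1,1),(1,1),(1,-1)):
      d=R.from_euler('z',yaw,degrees=True).apply([sx*.025,sy*.0215,0]); q=proj('w1',c*[1,1,0]+d+[0,0,z]); out.append(((q-[285,170])*5.45).round().astype(int).tolist())
    print(yaw,z,out)
print('d0')
for yaw in (53,-37):
  for z in (0,.041):
    print(yaw,z,[((proj('d0',c*[1,1,0]+R.from_euler('z',yaw,degrees=True).apply([sx*.025,sy*.0215,0])+[0,0,z])-[170,200])*6+[440,0]).round().astype(int).tolist() for sx,sy in ((-1,-1),(-1,1),(1,1),(1,-1))])
E
```

```text
cap centre [0.5247 0.2552 0.087 ] cap diam 0.031707844467252964
53 0 [[72, 351], [69, 99], [370, 100], [365, 352]]
53 0.02 [[66, 380], [62, 116], [380, 117], [373, 381]]
53 0.041 [[58, 414], [54, 136], [390, 137], [383, 415]]
-37 0 [[90, 78], [350, 79], [344, 372], [93, 371]]
-37 0.02 [[84, 94], [358, 95], [351, 402], [87, 401]]
-37 0.041 [[78, 112], [367, 113], [360, 437], [81, 436]]
d0
53 0 [[673, 257], [563, 307], [497, 227], [605, 180]]
53 0.041 [[659, 170], [546, 220], [479, 141], [590, 93]]
-37 0 [[549, 305], [493, 237], [618, 181], [676, 247]]
-37 0.041 [[532, 218], [475, 150], [604, 95], [663, 161]]
```

Box outline projections match a 43 mm wide face on the upper image side, which puts A at a yaw of about -37°. Moving the camera outward to see that face directly.

{"method": "servo_tool", "body": {"gripper": [0.093,0.093,0.093], "slide": [[0.03,0,0.035],[0.03,0,0.035],[0,0,0]], "delta_rot": [[0,0,0],[0,0,0],[0,0,0]]}}

```text
t: 1.65
ee_pos: [0.4676, 0.29, 0.1447]
orientation: [0.311, 0.951, -0.003, -0.003]
wrist_force: [-0.8, -0.8, -0.3]
grip_width: 1.001
finger_force: 0.0
```

```bash
python3 - <<'E'
from h import *
c=snap('wrist','w2')
im=cv2.imread('pics/w2.png'); o=cv2.resize(im[190:420,200:460],(678,600),interpolation=cv2.INTER_CUBIC); cv2.imwrite('pics/w2c.png',o)
E
```

```text
wrist ['K', 'world_from_camera'] [[425.41513139454776, 0.0, 320.6585496256051], [0.0, 425.41513139454776, 243.70416280291886], [0.0, 0.0, 1.0]] [[0.591, -0.781, -0.202, 0.412], [0.807, 0.57, 0.157, 0.333], [-0.007, -0.256, 0.967, 0.312], [0.0, 0.0, 0.0, 1.0]]
```

View pics/w2c.png

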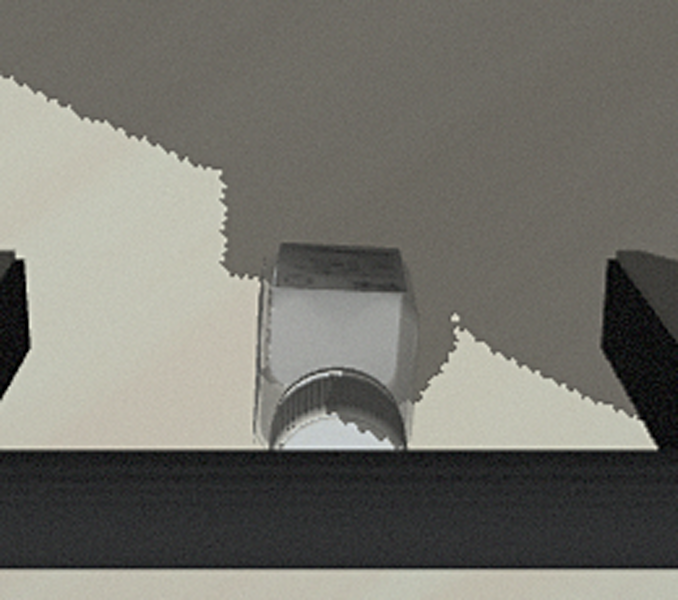

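The upper-side face carries a printed label, with its bottom edge running from about (283,243) to (400,250) in the crop. This confirms A's yaw of about -37°.

```bash
cat > rel.py <<'E'
from h import *
def go(x,y,z,ang):
    s=state(); M=R.from_quat(s['orientation']).as_matrix(); d=np.array([x,y,z])-s['ee_pos']
    a=np.degrees(np.arctan2(M[1,1],M[0,1])); print('t',s['t'],'tcp',s['ee_pos'].round(4),'yaw_y',a.round(2),'tilt',M[:,2].round(3),'slide',(M.T@d).round(4),'rotz',np.radians(a-ang).round(3),'j',s['joints'].round(2),'F',s['wrist_force'].round(1),'grip',s['grip_width'],s['finger_force'])
E
python3 - <<'E'
from rel import *
k=lambda x,y:(200+x/2.608,190+y/2.608)
for a,b,z in (((283,243),(400,250),0),((277,287),(402,291),.035)):
    p,q=back('w2',*k(*a),z),back('w2',*k(*b),z); print(p.round(4),q.round(4),np.linalg.norm(p-q),np.degrees(np.arctan2(*(p-q)[1::-1]))-90)
c=back('w2',*k(338,457),.087);print(c)
go(.5245,.2545,.057,-38)
E
```

```text
[0.4966 0.2561 0.    ] [0.5189 0.283  0.    ] 0.03492910420739511 -219.70311837090497
[0.4961 0.256  0.035 ] [0.5167 0.2824 0.035 ] 0.0334212618429604 -218.01750871973763
[0.52139737 0.25702582 0.087     ]
t 1.7 tcp [0.4701 0.2899 0.1472] yaw_y 53.76 tilt [-0.004 -0.002 -1.   ] slide [-0.065   0.0039  0.09  ] rotz 1.602 j [ 0.47  0.44  1.71  0.    0.99 -0.47] F [0.7 0.3 0.4] grip 0.999955423023456 0.0
```

{"method": "servo_tool", "body": {"gripper": [0.093,0.093,0.093,0.093,0.093,0.093,0.093,0.093], "slide": [[-0.033,0.002,0],[-0.033,0.002,0],[0,0,0],[0,0,0],[0,0,0],[0,0,0],[0,0,0],[0,0,0]], "delta_rot": [[0,0,0],[0,0,0.147],[0,0,0.147],[0,0,0.147],[0,0,0.147],[0,0,0.147],[0,0,0.147],[0,0,0.147]]}}

```text
t: 2.5
ee_pos: [0.5289, 0.2531, 0.1503]
orientation: [0.742, 0.671, 0.001, 0.001]
wrist_force: [0.1, 0.2, -1.2]
grip_width: 0.997
finger_force: 0.0
```

{"method": "servo_tool", "body": {"gripper": [0.093,0.093,0.093,0.093,0.093,0.093], "slide": [[0,0,0],[0,0,0],[0,0,0],[0,0,0],[0,0,0],[0,0,0]], "delta_rot": [[0,0,0.147],[0,0,0.147],[0,0,0.147],[0,0,0.147],[0,0,0],[0,0,0]]}}

```text
t: 3.1
ee_pos: [0.5285, 0.2531, 0.1496]
orientation: [0.902, 0.431, 0.001, 0.0]
wrist_force: [-0.9, -0.2, -0.5]
grip_width: 1.001
finger_force: 0.0
```

```bash
python3 - <<'E'
from rel import *
snap('wrist','w3')
im=cv2.imread('pics/w3.png'); cv2.imwrite('pics/w3c.png',cv2.resize(im[150:420,180:480],(660,594)))
go(.5255,.2545,.055,-39)
E
```

```text
wrist ['K', 'world_from_camera'] [[425.41513139454776, 0.0, 320.6585496256051], [0.0, 425.41513139454776, 243.70416280291886], [0.0, 0.0, 1.0]] [[0.778, 0.607, 0.162, 0.574], [-0.629, 0.751, 0.202, 0.309], [0.001, -0.259, 0.966, 0.316], [0.0, 0.0, 0.0, 1.0]]
t 3.15 tcp [0.5283 0.2531 0.1494] yaw_y -38.96 tilt [ 0.001  0.    -1.   ] slide [-0.0007 -0.0031  0.0944] rotz 0.001 j [ 0.37  0.49  1.62 -0.    1.03  1.05] F [1.3 0.3 0.3] grip 0.9983665797332651 0.0
```

View pics/w3c.png

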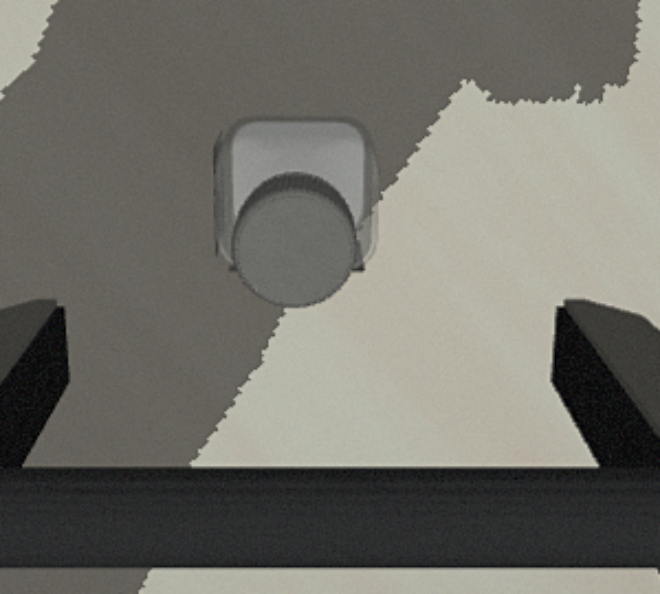

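The cap is centred at about (314,262), which gives (0.526, 0.255), and the body edges line up with the gripper. Descending to grasp.

{"method": "servo_tool", "body": {"gripper": [0.093,0.093,0.093,0.093,0.06,0.0,0.0,0.0], "slide": [[0,-0.003,0.03],[0,0,0.03],[0,0,0.024],[0,0,0.01],[0,0,0],[0,0,0],[0,0,0],[0,0,0]], "delta_rot": [[0,0,0],[0,0,0],[0,0,0],[0,0,0],[0,0,0],[0,0,0],[0,0,0],[0,0,0]]}}

```text
t: 3.95
ee_pos: [0.526, 0.2552, 0.0557]
orientation: [0.903, 0.429, 0.001, 0.0]
wrist_force: [0.1, 0.6, 0.7]
grip_width: 0.702
finger_force: 0.0
```

{"method": "servo_tool", "body": {"gripper": [0.0,0.0,0.0,0.0], "slide": [[0,0,0],[0,0,0],[0,0,0],[0,0,0]], "delta_rot": [[0,0,0],[0,0,0],[0,0,0],[0,0,0]]}}

```text
t: 4.35
ee_pos: [0.5255, 0.255, 0.0547]
orientation: [0.904, 0.429, 0.0, -0.0]
wrist_force: [-0.3, 0.4, 0.6]
grip_width: 0.371
finger_force: 30.0
```

{"method": "servo_tool", "body": {"gripper": [0,0,0,0,0,0,0,0], "slide": [[0,0,-0.02],[0,0,-0.035],[0,0,-0.045],[0,0,-0.045],[-0.027,0.034,0],[-0.027,0.034,0],[-0.027,0.034,0],[-0.027,0.034,0]], "delta_rot": [[0,0,0],[0,0,0],[0,0,0],[0,0,0],[0,0,0],[0,0,0],[0,0,0],[0,0,0]]}}

```text
t: 5.15
ee_pos: [0.5625, 0.0837, 0.1997]
orientation: [0.903, 0.429, 0.0, 0.0]
wrist_force: [0.3, 0.6, -0.3]
grip_width: 0.371
finger_force: 30.0
```

{"method": "servo_tool", "body": {"gripper": [0,0,0,0,0,0], "slide": [[-0.027,0.034,0],[-0.027,0.034,0],[-0.027,0.034,0],[-0.027,0.034,0],[-0.027,0.034,0],[-0.027,0.034,0]], "delta_rot": [[0,0,0],[0,0,0],[0,0,0],[0,0,0],[0,0,0],[0,0,0]]}}

```text
t: 5.75
ee_pos: [0.618, -0.171, 0.1995]
orientation: [0.904, 0.429, -0.0, -0.0]
wrist_force: [0.6, 0.5, -0.9]
grip_width: 0.373
finger_force: 30.0
```

{"method": "servo_tool", "body": {"gripper": [0,0,0,0,0,0,0,0], "slide": [[0,0,0],[0,0,0],[0,0,0],[0,0,0],[0,0,0],[0,0,0],[0,0,0],[0,0,0]], "delta_rot": [[0,0,-0.147],[0,0,-0.147],[0,0,-0.147],[0,0,-0.147],[0,0,-0.147],[0,0,-0.147],[0,0,0],[0,0,0]]}}

```text
t: 6.55
ee_pos: [0.6179, -0.1692, 0.1995]
orientation: [0.636, 0.772, -0.0, -0.0]
wrist_force: [-0.5, -0.1, -0.6]
grip_width: 0.372
finger_force: 30.0
```

```bash
python3 - <<'E'
from rel import *
snap('wrist','w4')
go(.6175,-.172,.195,11.4)
E
```

```text
wrist ['K', 'world_from_camera'] [[425.41513139454776, 0.0, 320.6585496256051], [0.0, 425.41513139454776, 243.70416280291886], [0.0, 0.0, 1.0]] [[0.982, -0.184, -0.049, 0.605], [0.191, 0.948, 0.255, -0.099], [-0.0, -0.26, 0.966, 0.366], [0.0, 0.0, 0.0, 1.0]]
t 6.6 tcp [ 0.6179 -0.1692  0.1995] yaw_y 11.05 tilt [-0.  0. -1.] slide [-0.0026 -0.0009  0.0045] rotz -0.006 j [-0.34  0.53  1.42  0.    1.19 -0.53] F [-0.4 -0.7 -0.4] grip 0.3709721363630723 29.996560513973236
```

View pics/w4.png

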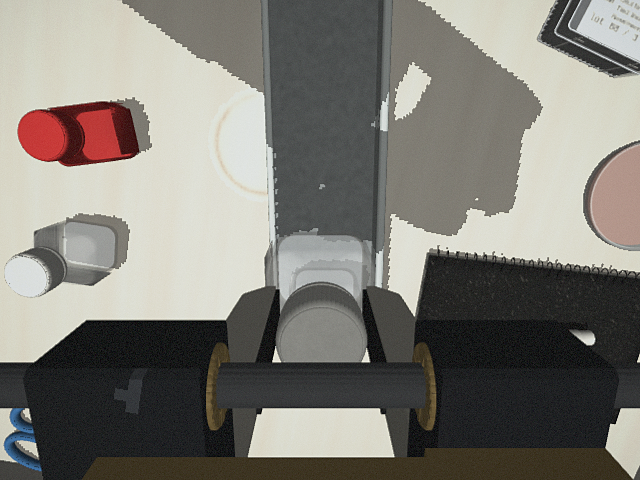

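The gripped flask A is square with the shelf; its body spans columns 278 to 368 and the shelf edges are at about 265 and 390. I'll check the shelf line against its projected edges.

```bash
python3 - <<'E'
from h import *
C=np.array([.604,-.1066,0]);r=R.from_euler('z',11.4,degrees=True)
for n,x,z in (('lip in',-.037,.054),('lip out',-.042,.054),('rail in top',.036,.075),('rail out',.042,.075),('rail foot',.036,.05)):
    print(n,[proj('w4',C+r.apply([x,y,z])).round(1).tolist() for y in (.03,.09)])
im=cv2.imread('pics/w4.png').mean(2)
for v in (100,200): print(v,'L',im[v,255:285].astype(int).tolist(),'R',im[v,370:400].astype(int).tolist())
print(proj('w4',[.618,-.1695,.2]))
E
```

```text
lip in [[263.9, 96.4], [260.2, 0.2]]
lip out [[256.7, 96.4], [252.6, 0.2]]
rail in top [[372.6, 93.1], [375.0, -10.9]]
rail out [[381.8, 93.1], [384.8, -10.9]]
rail foot [[368.4, 96.0], [370.4, 1.1]]
100 L [222, 222, 223, 222, 222, 223, 225, 223, 234, 172, 103, 115, 121, 120, 124, 120, 73, 75, 80, 84, 84, 81, 81, 86, 80, 78, 80, 75, 75, 78] R [83, 75, 78, 81, 82, 78, 66, 60, 58, 59, 73, 93, 99, 106, 107, 99, 217, 206, 165, 104, 116, 124, 124, 122, 104, 226, 225, 219, 218, 216]
200 L [227, 225, 223, 223, 224, 226, 223, 222, 226, 220, 222, 223, 228, 191, 213, 218, 219, 219, 204, 101, 70, 73, 79, 81, 81, 80, 79, 82, 81, 85] R [82, 80, 85, 64, 57, 65, 58, 80, 98, 108, 119, 119, 119, 115, 114, 92, 123, 127, 122, 121, 122, 123, 124, 122, 123, 123, 119, 124, 121, 122]
[319.39281311 306.58287344]
```

{"method": "servo_tool", "body": {"gripper": [0,0,0,0,0], "slide": [[-0.002,0.002,0],[0,0,0.03],[0,0,0.03],[0,0,0.02],[0,0,0]], "delta_rot": [[0,0,-0.006],[0,0,0],[0,0,0],[0,0,0],[0,0,0]]}}

```text
t: 7.1
ee_pos: [0.619, -0.1704, 0.1168]
orientation: [0.632, 0.775, -0.001, -0.002]
wrist_force: [0.8, -0.6, -0.5]
grip_width: 0.371
finger_force: 30.0
```

```bash
python3 - <<'E'
from rel import *
c=snap('wrist','w5');snap('scene','s5');snap('side','d5')
go(.6175,-.172,.105,11.4)
o=np.zeros((600,800,3),np.uint8)
def put(f,u,v,w,h,X,Y,W,H):
    im=cv2.imread(f'pics/{f}.png'); o[Y:Y+H,X:X+W]=cv2.resize(im[v:v+h,u:u+w],(W,H),interpolation=cv2.INTER_CUBIC)
put('w5',200,160,250,240,0,0,500,480); put('d5',370,180,100,100,500,0,300,300);put('s5',370,200,100,100,500,300,300,300)
cv2.imwrite('pics/m5.png',o)
E
```

```text
wrist ['K', 'world_from_camera'] [[425.41513139454776, 0.0, 320.6585496256051], [0.0, 425.41513139454776, 243.70416280291886], [0.0, 0.0, 1.0]] [[0.98, -0.194, -0.047, 0.606], [0.2, 0.947, 0.253, -0.1], [-0.004, -0.257, 0.966, 0.284], [0.0, 0.0, 0.0, 1.0]]
scene ['K', 'world_from_camera'] [[580.448904107802, 0.0, 322.24437620901745], [0.0, 580.448904107802, 239.40592170443136], [0.0, 0.0, 1.0]] [[0.402, 0.687, -0.605, -0.275], [-0.915, 0.315, -0.25, -0.335], [0.019, 0.654, 0.756, 1.095], [0.0, 0.0, 0.0, 1.0]]
side ['K', 'world_from_camera'] [[603.4244901632746, 0.0, 313.58132697022205], [0.0, 603.4244901632746, 240.19931859405162], [0.0, 0.0, 1.0]] [[0.293, 0.653, -0.699, -0.295], [-0.956, 0.201, -0.213, -0.259], [0.002, 0.73, 0.683, 0.875], [0.0, 0.0, 0.0, 1.0]]
t 7.25 tcp [ 0.621  -0.1711  0.1209] yaw_y 11.6 tilt [ 0.002 -0.001 -1.   ] slide [-0.0002 -0.0037  0.0159] rotz 0.003 j [-0.34  0.62  1.48  0.    1.04 -0.54] F [ 0.1  0.3 -0.9] grip 0.37131241255547925 29.996640980243683
```

View pics/m5.png

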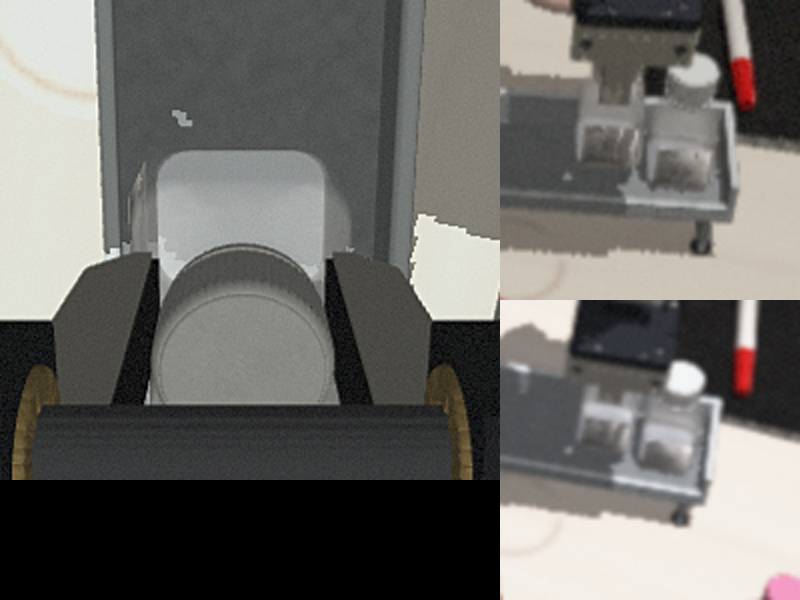

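Wrist crop: flask centre at column 240, shelf centre at 248, so A sits about 2 mm towards the front. The gap to the standing flask is about 6 mm. Correcting and setting down.

{"method": "servo_tool", "body": {"gripper": [0,0,0,0,0], "slide": [[0,0.002,0.005],[0,0,0.005],[0,0,0.004],[0,0,0.0],[0,0,0]], "delta_rot": [[0,0,0.003],[0,0,0],[0,0,0],[0,0,0],[0,0,0]]}}

```text
t: 7.75
ee_pos: [0.6223, -0.1704, 0.1056]
orientation: [0.633, 0.774, -0.0, -0.0]
wrist_force: [0.6, 0.1, -0.2]
grip_width: 0.371
finger_force: 30.0
```

```bash
python3 - <<'E'
from rel import *
go(.6195,-.172,.105,11.4)
E
```

```text
t 7.75 tcp [ 0.6223 -0.1704  0.1056] yaw_y 11.46 tilt [-0.  0. -1.] slide [-0.001  -0.003   0.0006] rotz 0.001 j [-0.34  0.64  1.48 -0.    1.02 -0.54] F [ 0.6  0.1 -0.2] grip 0.37121227791309896 29.99656230211258
```

{"method": "servo_tool", "body": {"gripper": [0,0,0.045,0.06,0.07,0.07,0.07], "slide": [[0,0,0.001],[0,0,0],[0,0,0],[0,0,0],[0,0,0],[0,0,0],[0,0,0]], "delta_rot": [[0,0,0],[0,0,0],[0,0,0],[0,0,0],[0,0,0],[0,0,0],[0,0,0]]}}

```text
t: 8.45
ee_pos: [0.6223, -0.1704, 0.1047]
orientation: [0.633, 0.774, 0.0, 0.0]
wrist_force: [0.8, -0.8, -0.7]
grip_width: 0.729
finger_force: 0.0
```

{"method": "servo_tool", "body": {"gripper": [0.09,0.09,0.09,0.09,0.09], "slide": [[0,0,-0.02],[0,0,-0.03],[0,0,-0.04],[0,0,-0.04],[0,0,0]], "delta_rot": [[0,0,0],[0,0,0],[0,0,0],[0,0,0],[0,0,0]]}}

```text
t: 8.95
ee_pos: [0.6243, -0.1711, 0.2407]
orientation: [0.633, 0.774, 0.002, 0.004]
wrist_force: [-0.5, -0.0, 0.5]
grip_width: 0.965
finger_force: 0.0
```

{"method": "servo_tool", "body": {"gripper": [0.09,0.09,0.09,0.09,0.09,0.09,0.09], "slide": [[-0.0045,-0.0425,0.008],[-0.0045,-0.0425,0.008],[-0.0045,-0.0425,0.008],[-0.0045,-0.0425,0.008],[-0.0045,-0.0425,0.008],[0,0,0],[0,0,0]], "delta_rot": [[0,0,0],[0,0,0],[0,0,0],[0,0,0],[0,0,0],[0,0,0],[0,0,0]]}}

```text
t: 9.65
ee_pos: [0.4183, -0.2349, 0.1947]
orientation: [0.634, 0.774, 0.0, 0.0]
wrist_force: [-0.6, 0.5, 0.1]
grip_width: 0.969
finger_force: 0.0
```

```bash
python3 - <<'E'
from rel import *
snap('wrist','w6');snap('side','d6');snap('scene','s6')
go(.42,-.235,.055,4)
o=np.zeros((600,800,3),np.uint8)
def put(f,u,v,w,h,X,Y,W,H):
    im=cv2.imread(f'pics/{f}.png'); o[Y:Y+H,X:X+W]=cv2.resize(im[v:v+h,u:u+w],(W,H),interpolation=cv2.INTER_CUBIC)
put('w6',220,160,200,240,0,0,500,600); put('d6',380,190,75,75,500,0,300,300);put('s6',380,210,75,75,500,300,300,300)
cv2.imwrite('pics/m6.png',o)
E
```

```text
wrist ['K', 'world_from_camera'] [[425.41513139454776, 0.0, 320.6585496256051], [0.0, 425.41513139454776, 243.70416280291886], [0.0, 0.0, 1.0]] [[0.98, -0.19, -0.051, 0.405], [0.197, 0.947, 0.255, -0.164], [0.0, -0.26, 0.966, 0.361], [0.0, 0.0, 0.0, 1.0]]
side ['K', 'world_from_camera'] [[603.4244901632746, 0.0, 313.58132697022205], [0.0, 603.4244901632746, 240.19931859405162], [0.0, 0.0, 1.0]] [[0.293, 0.653, -0.699, -0.295], [-0.956, 0.201, -0.213, -0.259], [0.002, 0.73, 0.683, 0.875], [0.0, 0.0, 0.0, 1.0]]
scene ['K', 'world_from_camera'] [[580.448904107802, 0.0, 322.24437620901745], [0.0, 580.448904107802, 239.40592170443136], [0.0, 0.0, 1.0]] [[0.402, 0.687, -0.605, -0.275], [-0.915, 0.315, -0.25, -0.335], [0.019, 0.654, 0.756, 1.095], [0.0, 0.0, 0.0, 1.0]]
t 9.8 tcp [ 0.4195 -0.2345  0.1948] yaw_y 11.51 tilt [ 0.001 -0.    -1.   ] slide [-0.0005  0.0003  0.1398] rotz 0.131 j [-0.61  0.25  1.85  0.    1.04 -0.81] F [-0.5 -1.1  0.5] grip 0.9722255369432926 0.0
```

View pics/m6.png

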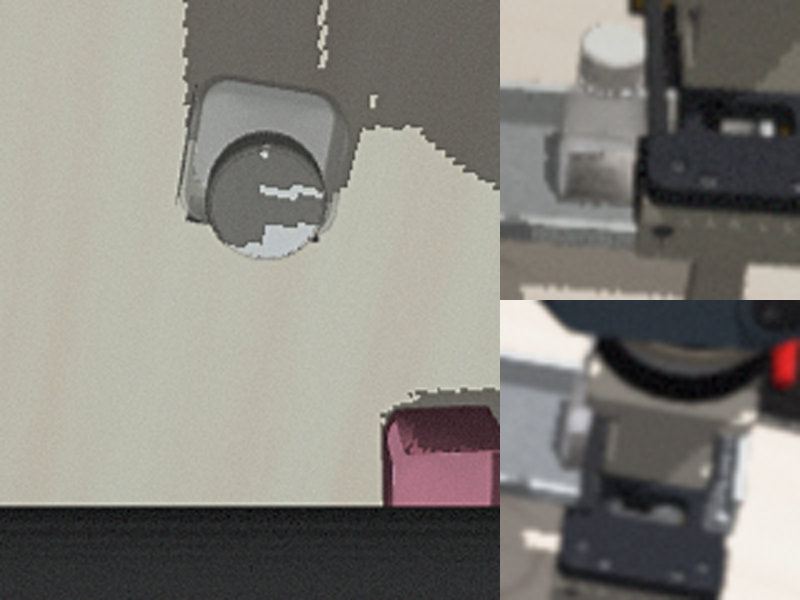

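B's top edge tilts about 8° from the gripper, which gives a yaw of about 3.2°. Its cap is at (327,239), or (0.4215, -0.2325), and pink stays clear.

{"method": "servo_tool", "body": {"gripper": [0.09,0.09,0.09,0.09,0.09,0.06,0.0,0.0], "slide": [[0.002,0.002,0],[0,0,0.045],[0,0,0.045],[0,0,0.035],[0,0,0.015],[0,0,0],[0,0,0],[0,0,0]], "delta_rot": [[0,0,0.145],[0,0,0],[0,0,0],[0,0,0],[0,0,0],[0,0,0],[0,0,0],[0,0,0]]}}

```text
t: 10.6
ee_pos: [0.421, -0.2326, 0.0557]
orientation: [0.687, 0.726, 0.0, 0.001]
wrist_force: [-0.4, -1.6, 0.2]
grip_width: 0.761
finger_force: 0.0
```

{"method": "servo_tool", "body": {"gripper": [0.0,0.0,0.0,0.0,0.0], "slide": [[0,0,0],[0,0,0],[0,0,0],[0,0,0],[0,0,0]], "delta_rot": [[0,0,0],[0,0,0],[0,0,0],[0,0,0],[0,0,0]]}}

```text
t: 11.1
ee_pos: [0.4201, -0.2324, 0.0548]
orientation: [0.687, 0.726, 0.0, 0.0]
wrist_force: [0.3, -0.2, 1.5]
grip_width: 0.372
finger_force: 30.0
```

{"method": "servo_tool", "body": {"gripper": [0,0,0,0,0,0], "slide": [[0,0,-0.025],[0,0,-0.045],[0,0,-0.045],[0,0,-0.045],[0.035,0,0],[0.037,0,0]], "delta_rot": [[0,0,0],[0,0,0],[0,0,0],[0,0,-0.144],[0,0,0],[0,0,0]]}}

```text
t: 11.7
ee_pos: [0.4059, -0.1615, 0.2156]
orientation: [0.634, 0.773, 0.0, 0.001]
wrist_force: [-0.4, 0.7, -1.2]
grip_width: 0.371
finger_force: 30.0
```

{"method": "servo_tool", "body": {"gripper": [0,0,0,0,0,0,0], "slide": [[0,0.042,0],[0,0.042,0],[0,0.042,0],[0,0.042,0],[0,0.042,0],[0,0,0],[0,0,0]], "delta_rot": [[0,0,0],[0,0,0],[0,0,0],[0,0,0],[0,0,0],[0,0,0],[0,0,0]]}}

```text
t: 12.4
ee_pos: [0.6115, -0.1199, 0.2137]
orientation: [0.633, 0.774, -0.0, -0.001]
wrist_force: [-0.6, -0.5, -0.9]
grip_width: 0.374
finger_force: 30.0
```

```bash
python3 - <<'E'
from rel import *
go(.6122,-.1204,.12,11.4)
E
```

```text
t 12.4 tcp [ 0.6115 -0.1199  0.2137] yaw_y 11.45 tilt [-0.002  0.    -1.   ] slide [-0.0007  0.0007  0.0937] rotz 0.001 j [-0.27  0.49  1.45 -0.    1.2  -0.47] F [-0.6 -0.5 -0.9] grip 0.37439589777993215 29.97479259967804
```

{"method": "servo_tool", "body": {"gripper": [0,0,0,0,0,0], "slide": [[-0.001,0.001,0.035],[0,0,0.035],[0,0,0.015],[0,0,0.008],[0,0,0],[0,0,0]], "delta_rot": [[0,0,0],[0,0,0],[0,0,0],[0,0,0],[0,0,0],[0,0,0]]}}

```text
t: 13.0
ee_pos: [0.6134, -0.1213, 0.1231]
orientation: [0.633, 0.774, 0.0, 0.001]
wrist_force: [0.3, 0.1, -1.2]
grip_width: 0.375
finger_force: 30.0
```

```bash
python3 - <<'E'
from rel import *
snap('wrist','w7');snap('side','d7')
go(.6122,-.1204,.105,11.4)
for f in ('w5','w7'):
    im=cv2.imread(f'pics/{f}.png').mean(2).astype(int)
    for v in (250,260,270): print(f,v,im[v-1:v+2,245:290].mean(0).astype(int).tolist(),'|',im[v-1:v+2,355:410].mean(0).astype(int).tolist())
C=np.array([.6223,-.1704,0]);r=R.from_euler('z',11.4,degrees=True)
im=cv2.imread('pics/d7.png').mean(2).astype(int)
# rows across label faces following projected line at mid label height
for h in (.058,.066,.074):
    pts=[(y,proj('d7',C+r.apply([-.025,y,h]))) for y in np.arange(-.08,.085,.002)]
    print(h,[(int(round(y*1000)),int(im[int(round(p[1])),int(round(p[0]))])) for y,p in pts])
E
```

```text
wrist ['K', 'world_from_camera'] [[425.41513139454776, 0.0, 320.6585496256051], [0.0, 425.41513139454776, 243.70416280291886], [0.0, 0.0, 1.0]] [[0.98, -0.19, -0.053, 0.6], [0.197, 0.947, 0.255, -0.051], [0.002, -0.261, 0.965, 0.29], [0.0, 0.0, 0.0, 1.0]]
side ['K', 'world_from_camera'] [[603.4244901632746, 0.0, 313.58132697022205], [0.0, 603.4244901632746, 240.19931859405162], [0.0, 0.0, 1.0]] [[0.293, 0.653, -0.699, -0.295], [-0.956, 0.201, -0.213, -0.259], [0.002, 0.73, 0.683, 0.875], [0.0, 0.0, 0.0, 1.0]]
t 13.1 tcp [ 0.6135 -0.1212  0.1231] yaw_y 11.4 tilt [ 0.002 -0.001 -1.   ] slide [ 0.0011 -0.0011  0.0181] rotz 0.0 j [-0.27  0.59  1.53 -0.    1.02 -0.47] F [-0.1 -0.   0.1] grip 0.3750386680451369 29.974898993968964
w5 250 [220, 221, 222, 224, 233, 162, 103, 111, 120, 119, 118, 120, 119, 111, 70, 80, 85, 82, 84, 84, 84, 78, 91, 129, 145, 123, 105, 107, 92, 91, 88, 88, 89, 121, 148, 150, 149, 149, 149, 152, 151, 151, 152, 149, 150] | [151, 149, 147, 149, 151, 151, 153, 118, 104, 99, 92, 85, 86, 87, 82, 81, 79, 80, 81, 80, 83, 82, 83, 83, 84, 82, 86, 84, 86, 84, 84, 81, 86, 72,
[... 4463 characters left out ...]
8, 101), (-46, 98), (-44, 90), (-42, 88), (-40, 85), (-38, 87), (-36, 84), (-34, 99), (-32, 127), (-30, 132), (-28, 113), (-26, 73), (-24, 72), (-22, 94), (-20, 122), (-18, 142), (-16, 160), (-14, 153), (-12, 141), (-10, 134), (-8, 125), (-6, 113), (-4, 107), (-2, 108), (0, 101), (2, 89), (4, 83), (6, 85), (8, 90), (10, 88), (12, 91), (14, 88), (16, 96), (18, 118), (20, 130), (22, 95), (24, 75), (26, 73), (28, 90), (30, 122), (32, 102), (34, 77), (36, 96), (38, 77), (40, 76), (42, 75), (44, 77), (46, 76), (48, 77), (50, 80), (52, 76), (54, 79), (56, 82), (58, 78), (60, 79), (62, 77), (64, 76), (66, 74), (68, 72), (70, 69), (72, 71), (74, 65), (76, 71), (78, 69), (80, 71), (82, 72), (84, 71)]
```

```bash
python3 - <<'E'
from rel import *
def lines(f,rows):
    im=cv2.GaussianBlur(cv2.imread(f'pics/{f}.png'),(3,3),0).mean(2)
    L=[];Rr=[]
    for v in rows:
        g=np.diff(im[v])
        # lip inner edge: strongest drop 235..285 from ~118 to ~75
        c=[u for u in range(235,290) if im[v,u-3]>105 and im[v,u-3]<130 and 60<im[v,u+2]<95]
        d=[u for u in range(360,400) if 95<im[v,u+3]<125 and im[v,u-2]<72]
        if c: L.append((np.median(c),v))
        if d: Rr.append((np.median(d),v))
    for n,P,z in (('lip',L,.054),('railtop',Rr,.075)):
        W=np.array([back(f,u,v,z) for u,v in P]); 
        if len(W)<8: print(f,n,len(W)); continue
        k,b=np.polyfit(W[:,1],W[:,0],1); e=W[:,0]-(k*W[:,1]+b); m=abs(e)<.0015; k,b=np.polyfit(W[m,1],W[m,0],1)
        y0=-.1066;print(f,n,len(W),m.sum(),'yaw',np.degrees(np.arctan(-k)).round(2),'x at y0',round(k*y0+b,4),'=> centre',(np.array([k*y0+b,y0])+(.037 if n=='lip' else -.036)*np.array([.98,.199])).round(4))
for f in ('w4','w5','w7'): lines(f,range(5,280,4))
# depth of S and A from side/scene: vertical profile through label faces
im=cv2.imread('pics/d7.png').mean(2).astype(int)
C=np.array([.6223,-.1704,0]);r=R.from_euler('z',11.4,degrees=True)
for y in (-.056,-.046,-.006,.004):
    print(y,[(x,int(im[tuple(proj('d7',C+r.apply([-x/1000,y,.05])).round().astype(int)[::-1])])) for x in range(20,40)])
E
```

```text
w4 lip 53 50 yaw 12.52 x at y0 0.5721 => centre [ 0.6083 -0.0992]
w4 railtop 54 54 yaw 11.23 x at y0 0.6456 => centre [ 0.6103 -0.1138]
w5 lip 69 69 yaw 11.3 x at y0 0.571 => centre [ 0.6073 -0.0992]
w5 railtop 31 31 yaw 11.82 x at y0 0.6451 => centre [ 0.6098 -0.1138]
w7 lip 69 69 yaw 11.38 x at y0 0.571 => centre [ 0.6073 -0.0992]
w7 railtop 69 69 yaw 11.18 x at y0 0.6456 => centre [ 0.6103 -0.1138]
-0.056 [(20, 84), (21, 84), (22, 84), (23, 105), (24, 105), (25, 105), (26, 129), (27, 129), (28, 134), (29, 134), (30, 134), (31, 138), (32, 138), (33, 138), (34, 157), (35, 157), (36, 157), (37, 165), (38, 165), (39, 165)]
-0.046 [(20, 81), (21, 95), (22, 95), (23, 95), (24, 118), (25, 118), (26, 118), (27, 133), (28, 133), (29, 135), (30, 135), (31, 135), (32, 147), (33, 147), (34, 147), (35, 172), (36, 172), (37, 172), (38, 166), (39, 166)]
-0.006 [(20, 90), (21, 90), (22, 107), (23, 107), (24, 107), (25, 129), (26, 129), (27, 129), (28, 131), (29, 131), (30, 131), (31, 130), (32, 130), (33, 149), (34, 149), (35, 149), (36, 170), (37, 170), (38, 170), (39, 138)]
0.004 [(20, 96), (21, 96), (22, 96), (23, 121), (24, 121), (25, 121), (26, 130), (27, 130), (28, 130), (29, 134), (30, 134), (31, 134), (32, 139), (33, 139), (34, 158), (35, 158), (36, 158), (37, 159), (38, 159), (39, 159)]
```

A matches the standing flask in depth to within 1 mm, and the gap is about 6 mm. B needs a shift of about 1.5 mm forward before it goes down.

{"method": "servo_tool", "body": {"gripper": [0,0,0,0,0,0,0], "slide": [[0,-0.0015,0.005],[0,0,0.005],[0,0,0.004],[0,0,0.0],[0,0,0],[0,0,0.003],[0,0,0]], "delta_rot": [[0,0,0],[0,0,0],[0,0,0],[0,0,0],[0,0,0],[0,0,0],[0,0,0]]}}

```text
t: 13.8
ee_pos: [0.6116, -0.1213, 0.1047]
orientation: [0.633, 0.774, 0.0, 0.0]
wrist_force: [0.6, 0.1, 0.1]
grip_width: 0.374
finger_force: 30.0
```

```bash
python3 - <<'E'
from rel import *
go(.6117,-.1212,.1047,11.4)
E
```

```text
t 13.8 tcp [ 0.6116 -0.1213  0.1047] yaw_y 11.4 tilt [ 0.001 -0.    -1.   ] slide [0.0001 0.0001 0.    ] rotz 0.0 j [-0.27  0.61  1.55  0.    0.98 -0.47] F [0.6 0.1 0.1] grip 0.3743456928056151 29.98002201318741
```

Release, lift, and retreat away to the left to clear the view.

{"method": "servo_tool", "body": {"gripper": [0,0.045,0.06,0.07,0.07,0.07,0.07], "slide": [[0,0,0.0005],[0,0,0],[0,0,0],[0,0,0],[0,0,0],[0,0,0],[0,0,0]], "delta_rot": [[0,0,0],[0,0,0],[0,0,0],[0,0,0],[0,0,0],[0,0,0],[0,0,0]]}}

```text
t: 14.5
ee_pos: [0.6113, -0.1213, 0.1041]
orientation: [0.633, 0.774, -0.0, -0.0]
wrist_force: [-0.7, -0.7, -0.0]
grip_width: 0.749
finger_force: 0.0
```

{"method": "servo_tool", "body": {"gripper": [0.08,0.08,0.08,0.08,0.08,0.08,0.08,0.08], "slide": [[0,0,-0.02],[0,0,-0.04],[0,0,-0.04],[0,0,-0.04],[0.045,0,0],[0.045,0,0],[0.045,0,0],[0.045,0,0]], "delta_rot": [[0,0,0],[0,0,0],[0,0,0],[0,0,0],[0,0,0],[0,0,0],[0,0,0],[0,0,0]]}}

```text
t: 15.3
ee_pos: [0.5752, 0.0567, 0.2443]
orientation: [0.634, 0.774, 0.0, 0.0]
wrist_force: [0.8, 1.1, 0.5]
grip_width: 0.864
finger_force: 0.0
```

{"method": "servo_tool", "body": {"gripper": [0.08,0.08,0.08,0.08,0.08], "slide": [[0.045,0,0],[0.045,0,0],[0.045,0,0],[0,0,0],[0,0,0]], "delta_rot": [[0,0,0],[0,0,0],[0,0,0],[0,0,0],[0,0,0]]}}

```text
t: 15.8
ee_pos: [0.5489, 0.1881, 0.2441]
orientation: [0.633, 0.774, -0.0, 0.0]
wrist_force: [-0.2, 0.6, -0.5]
grip_width: 0.861
finger_force: 0.0
```

```bash
python3 - <<'E'
from rel import *
snap('side','d8');snap('scene','s8');s=state();print(s['t'],s['ee_pos'],s['wrist_force'])
C=np.array([.6223,-.1704,0]);r=R.from_euler('z',11.4,degrees=True)
for f in ('d8','s8'):
  im=cv2.imread(f'pics/{f}.png').mean(2)
  def at(x,y,h):
    u,v=proj(f,C+r.apply([x,y,h])); return cv2.getRectSubPix(im.astype(np.float32),(1,1),(float(u),float(v)))[0,0]
  print(f,'row',[(y,int(at(-.025,y/1000,.070))) for y in range(-76,80,2)])
  for y in (-.061,-.051,-.041,-.011,0,.011,.040,.050,.060): print(' depth',y,[int(at(-x/1000,y,.05)) for x in range(18,36)])
# caps: bright blob centroids at z=.137
  g=cv2.GaussianBlur(im.astype(np.float32),(3,3),0)
  for y in (-.051,0,.050):
    u,v=proj(f,C+r.apply([0,y,.137])); u,v=int(u),int(v); w=im[v-12:v+12,u-14:u+14]; m=w>175; ys,xs=np.nonzero(m); p=back(f,u-14+xs.mean(),v-12+ys.mean(),.137); print(' cap',y,m.sum(),(r.inv().apply(p-C)*1000).round(1))
E
```

```text
side ['K', 'world_from_camera'] [[603.4244901632746, 0.0, 313.58132697022205], [0.0, 603.4244901632746, 240.19931859405162], [0.0, 0.0, 1.0]] [[0.293, 0.653, -0.699, -0.295], [-0.956, 0.201, -0.213, -0.259], [0.002, 0.73, 0.683, 0.875], [0.0, 0.0, 0.0, 1.0]]
scene ['K', 'world_from_camera'] [[580.448904107802, 0.0, 322.24437620901745], [0.0, 580.448904107802, 239.40592170443136], [0.0, 0.0, 1.0]] [[0.402, 0.687, -0.605, -0.275], [-0.915, 0.315, -0.25, -0.335], [0.019, 0.654, 0.756, 1.095], [0.0, 0.0, 0.0, 1.0]]
15.9 [0.54928188 0.18668868 0.24409134] [ 0.46280223 -0.22727035 -0.08070925]
d8 row [(-76, 55), (-74, 75), (-72, 92), (-70, 102), (-68, 109), (-66, 120), (-64, 121), (-62, 111), (-60, 102), (-58, 95), (-56, 89), (-54, 79), (-52, 74), (-50, 75), (-48, 73), (-46, 64), (-44, 65), (-42, 62), (-40, 65), (-38, 66), (-36, 65), (-34, 75), (-32, 99), (-30, 110), (-28, 94), (-26, 63), (-24, 62), (-22, 74), (-20, 97), (-18, 104), (-16, 124), (-14, 116), (-12, 110), (-10, 101), (-8, 92), (-6, 85), (-4, 79), (-2, 77), (0, 74), (2, 70), (4, 68), (6, 69), (8, 66), (10, 62), (12, 62), (14, 6
[... 2538 characters left out ...]
72, 183, 194]
 depth 0 [95, 100, 107, 114, 122, 130, 136, 143, 147, 149, 151, 153, 157, 160, 166, 175, 184, 193]
 depth 0.011 [82, 86, 94, 102, 110, 122, 134, 145, 148, 151, 153, 155, 157, 158, 165, 172, 180, 187]
 depth 0.04 [95, 94, 98, 103, 109, 116, 125, 133, 139, 143, 146, 150, 154, 158, 164, 173, 183, 192]
 depth 0.05 [89, 95, 103, 111, 119, 128, 137, 144, 146, 149, 151, 152, 153, 154, 162, 169, 177, 185]
 depth 0.06 [83, 90, 97, 105, 115, 126, 136, 140, 145, 150, 152, 153, 155, 160, 168, 175, 183, 193]
 cap -0.051 225 [  1.  -40.5 137. ]
 cap 0 528 [ 11.5   3.1 137. ]
 cap 0.05 525 [  9.7  53.  137. ]<stdin>:13: RuntimeWarning: Mean of empty slice.
  ret = ret.dtype.type(ret / rcount)
```

The label faces of all three flasks repeat at a pitch of about 49 mm, so the gaps are about 6 mm. Their depths agree to within about 1 mm and the faces are square, so I'm handing in.

```bash
python3 -c "
from workcell import *
print(finish_job())"
```

```text
the job is handed in; nothing more can be done
None
```

Both loose flasks now stand on the shelf beside the first in one upright row, labels to the front and square to the rail, with gaps of about 6 mm and depths within about 1 mm. The job was handed in at about 16 s, and the first flask, the jar and the look-alikes were not touched.

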